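# Sort the casting rings onto their crucible formers

### The job

Four wax crowns stand on their crucible formers, ready for investing, and four steel casting rings in three sizes stand mixed up in front of them. Sort the rings by size: lower each one over the wax, without hitting it, onto a free former of its own size, so that every ring ends upright, sitting flat on the rubber flange round the boss, let go and still; set them down, do not drop them. Leave the amber bottle and the plaster model that stand among them alone.

Things in the scene. Friction and masses are not known exactly. Their poses are not given: they have to be found in the camera images.
- ring_small: the small casting ring: a plain open-ended stainless steel tube standing on end, outside diameter 32 mm, inside diameter 27 mm, 38 mm high. Origin at the centre of its lower end, z along its axis (upward).
- ring_medium_1: the medium casting ring, one of two alike: a plain open-ended stainless steel tube standing on end, outside diameter 45 mm, inside diameter 40 mm, 46 mm high. Origin at the centre of its lower end, z along its axis (upward).
- ring_medium_2: the medium casting ring, the other of the two alike: a plain open-ended stainless steel tube standing on end, outside diameter 45 mm, inside diameter 40 mm, 46 mm high. Origin at the centre of its lower end, z along its axis (upward).
- ring_large: the large casting ring: a plain open-ended stainless steel tube standing on end, outside diameter 58 mm, inside diameter 53 mm, 54 mm high. Origin at the centre of its lower end, z along its axis (upward).
- former_small: the small crucible former: black rubber disc fixed to the bench, 52 mm across, its flat flange 8 mm high. A boss 17 mm across rises 4 mm above the flange, then tapers to a thin sprue with a fragile green wax crown 10 to 12 mm wide, top 34 mm above the bench. A small ring goes over it onto the flange with 5 mm play all round the boss. Origin: centre of underside, z up.
- former_medium_1: the medium crucible former, one of two alike: black rubber disc fixed to the bench, 65 mm across, its flat flange 8 mm high. A boss 30 mm across rises 4 mm above the flange, then tapers to a thin sprue with a fragile green wax crown 10 to 12 mm wide, top 42 mm above the bench. A medium ring goes over it onto the flange with 5 mm play all round the boss. Origin: centre of underside, z up.
- former_medium_2: the medium crucible former, the other of the two alike: black rubber disc fixed to the bench, 65 mm across, its flat flange 8 mm high. A boss 30 mm across rises 4 mm above the flange, then tapers to a thin sprue with a fragile green wax crown 10 to 12 mm wide, top 42 mm above the bench. A medium ring goes over it onto the flange with 5 mm play all round the boss. Origin: centre of underside, z up.
- former_large: the large crucible former: black rubber disc fixed to the bench, 78 mm across, its flat flange 8 mm high. A boss 43 mm across rises 4 mm above the flange, then tapers to a thin sprue with a fragile green wax crown 10 to 12 mm wide, top 50 mm above the bench. A large ring goes over it onto the flange with 5 mm play all round the boss. Origin: centre of underside, z up.
- amber_bottle: brown glass dropper bottle with a black cap, 31 mm across, 62 mm high, standing loose among the rings; to be left alone. Origin at the centre of its underside.
- plaster_model: cream plaster model of a jaw, about 62 x 71 mm and 30 mm high, lying loose among the formers; to be left alone. Origin at the centre of its underside.
There are look-alikes about, which are no part of the job. Leave any pink or yellow look-alike of the former_medium_2 alone.

How it is judged:
By the outcome, as a careful person would: the job done as asked, in the order asked, and still so for the second after the job is handed in, with the robot touching nothing.
It also fails if it takes over 90 s, if anything falls off the work surface, if the arm or the gripper's body presses on something with over 40 N, if the wrist force passes 120 N, or if a joint passes its speed limit or range.

### The arm

A 7-joint arm with a two-finger parallel gripper is mounted at the origin on a cart in front of the work surface, level with it; the furniture and walls round the work are solid. World frame = base frame: x ahead of the robot, y to its left, z up, the work surface at z = 0. Lengths are in m, angles in rad, forces in N, time in s.
With the tool pointing down it reaches from about 0.425 to 0.925 m from the base axis. Payload 6.8 kg.
Tool frame: the origin (TCP) lies at the centre of the arm's flange, where the gripper is bolted on; the fingertips stand 173 mm ahead of it and the grasp point (between the pads) lies 155 mm ahead of it; z points along the fingers, y is the direction in which the jaws open and shut (so a half turn about z gives the same grasp; the last joint's range is limited). The gripper opens to 85 mm and grips with 20 to 120 N. Pads are 22 mm wide; open, the fingers measure 114 mm over their backs; the gripper's body (76 mm by 85 mm) begins 54 mm behind the grasp point. The pads swing forward as they close: fully open they stand 13 mm farther back than shut.
Start: joints at [1.129, 0.477, 0.022, 1.555, -0.011, 1.109, -0.083], TCP at [0.221, -0.638, 0.405] pointing down, gripper open.
Joint ranges: [-2.96, 2.96], [-0.34, 2.1], [-1.41, 1.46], [0.24, 2.44], [-1.37, 4.51], [0.17, 1.92], [-2.96, 2.96]. Speed limits (rad/s): [2.39, 2.39, 3.14, 3.14, 3.14, 3.14, 3.14].

### API

Orientations are given as a rotation vector (axis times angle).
In Python, from bench import readout, grab_frame, camera_model, r gives the robot as it stands.
- The arm moves only by the tool apply_moves, never from a script. Its argument "deltas" is a list of rows, each an object with "xyz": the shift along the world's x, y, z in m, a list of three; "turn": the turn about the world's z in rad. In form: [{"xyz": [dx, dy, dz], "turn": turn}, ...]. A call has 1 to 12 rows; each row shifts and turns the commanded pose from where the row before left it; what a row does not reach is not made up. A row lasts 1/12 s, in which the tool goes at most 41.7 mm and 7.16 degrees, less where a joint would pass 70% of its speed; a pose out of reach is approached as far as the arm can. A call with a gripper value outside its range is refused whole. "claw" is the gripper's target within -1 to 1 (shut at 1, half-way at 0, fully open at -1), set as the call begins (left out, the last holds). The fingers move at their own pace and stop on an object; "squeeze" is the grip in N (left out, the last holds). Time passes only in rows, so rows that do not move let the fingers close. It gives the time, the measured TCP pose, the force and the opening at its end, in the units of the state.
- readout.get_obs(): the state, without advancing time (a new reading comes with each control period).
- grab_frame(name): name is "scene" or "top"; returns the picture (384x512x3 uint8, red, green, blue); there is no depth.
- camera_model(name): a dict with "intrinsics" (3x3 intrinsics, pixels), "R" (3x3) and "t" (3): a world point X has camera coordinates R X + t. Camera axes: x right, y down, z forward; pixel columns grow to the right and rows downward; lengths in m; the calibration is good to about 2 mm. A picture is of the moment at which its call begins. camera_model takes no time and is no camera call.
- r.hand_in(): hands the job in, once; it reports no verdict.
The state is a dict: "clock": time; "joints": joint angles; "qvel": joint speeds; "tau": joint torques, N m; "tcp_pos": TCP position; "orientation": TCP orientation; "contact_force": force on the tool from outside, world axes, zero at the start; "moment": the same for the moment, N m; "grip_width": finger opening in m.
Only numpy, scipy, OpenCV 4.12 (cv2) and the standard library are available. Lean on these libraries where they do the work, as an engineer would, in place of code of your own. Each camera call takes 0.05 s, during which the arm holds its last target.

## Working session

There is one attempt and no reset: what is moved stays moved. The work goes in short steps, Python scripts to look and compute and a tool call to move; the robot and the scene stay as the last step left them, time stands still between calls to the robot, and variables do not carry over. Pictures are saved under pics/ and viewed, and the job is handed in when it is done.

Besides the shell and the picture viewer there is one more tool, called after "Request:" as name([rows], argument=value, ...), one row to a line, values as JSON. apply_moves: Moves the arm, as the interface text tells. Its arguments: {"type":"object","properties":{"deltas":{"type":"array"},"claw":{"type":"number"},"squeeze":{"type":"number"}},"required":["deltas"]}

```bash
mkdir -p pics; ls; python3 - <<'E'
from bench import readout, grab_frame, camera_model, r
import cv2
for n in("scene","top"):
    im=grab_frame(n); cv2.imwrite(f"pics/{n}0.png",im[:,:,::-1]); m=camera_model(n); print(m)
print(readout.get_obs())
E
```

```text
pics
{'intrinsics': array([[419.95653621,   0.        , 254.56793219],
       [  0.        , 419.95653621, 190.92759883],
       [  0.        ,   0.        ,   1.        ]]), 'R': array([[ 0.89416014, -0.44764294,  0.0096664 ],
       [-0.32129277, -0.65651471, -0.68246567],
       [ 0.31184707,  0.60712786, -0.73085372]]), 't': array([-0.40853679,  0.26576401,  1.0713883 ])}
{'intrinsics': array([[439.67159191,   0.        , 265.88203205],
       [  0.        , 439.67159191, 189.47857452],
       [  0.        ,   0.        ,   1.        ]]), 'R': array([[ 0.00196436, -0.99999721, -0.00130973],
       [-0.99183703, -0.00178134, -0.12749954],
       [ 0.12749685,  0.00154949, -0.99183777]]), 't': array([0.09577498, 0.52343482, 1.34159225])}
{'clock': 0.1, 'joints': array([ 1.12889456,  0.47771105,  0.02234472,  1.55635206, -0.01147746,
        1.10931721, -0.08311012]), 'qvel': array([ 0.00063138, -0.00313251, -0.00233346, -0.00226599, -0.00196903,
        0.00132501,  0.0013949 ]), 'tau': array([ 4.31162131e-03, -5.97762251e+01,  1.61355950e+00, -2.81956530e+01,
        1.27906716e-02,  5.02410752e-03,  4.70422617e-05]), 'tcp_pos': array([ 0.22107714, -0.6375018 ,  0.40382726]), 'orientation': array([-3.09634888e+00, -5.21664802e-01,  6.50594610e-04]), 'contact_force': array([-0.2708549 , -0.64246616,  0.48072851]), 'moment': array([0.00400602, 0.01697535, 0.04176126]), 'grip_width': 0.08517222994326895}
```

View pics/scene0.png

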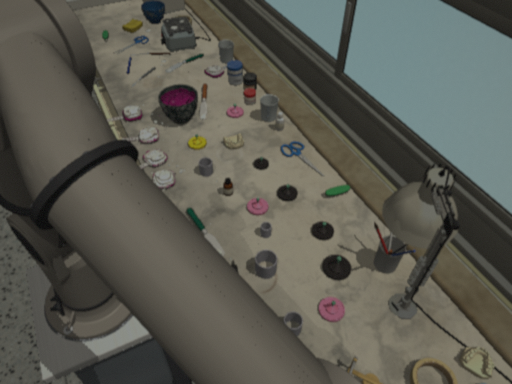

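View pics/top0.png

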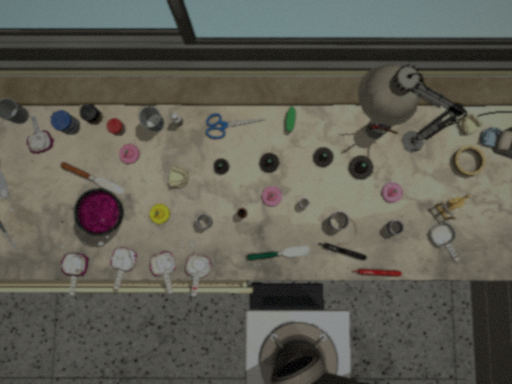

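```bash
python3 - <<'E'
import cv2
a=cv2.imread("pics/top0.png"); cv2.imwrite("pics/t0z.png",cv2.resize(a[140:250,185:415],None,fx=3.4,fy=3.4,interpolation=cv2.INTER_CUBIC))
a=cv2.imread("pics/scene0.png"); cv2.imwrite("pics/s0z.png",cv2.resize(a[130:345,180:400],None,fx=2.7,fy=2.7,interpolation=cv2.INTER_CUBIC))
E
```

```text
(no output)
```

View pics/t0z.png

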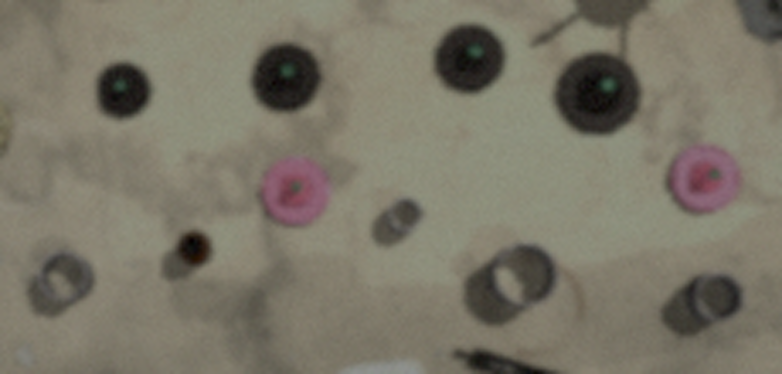

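View pics/s0z.png

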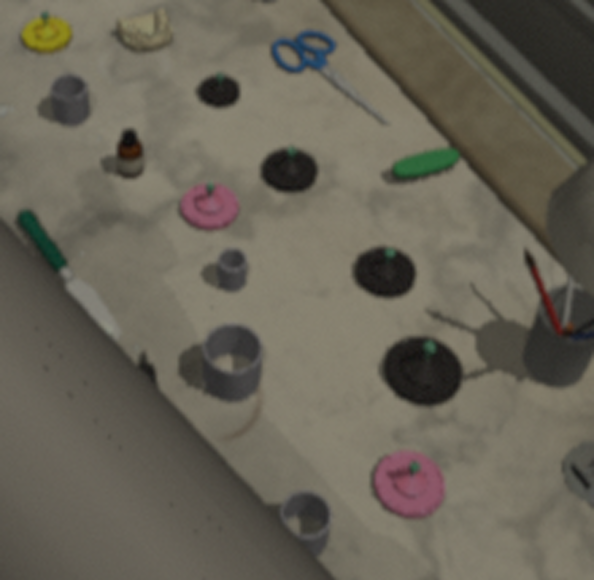

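```bash
cat > h.py <<'E'
import numpy as np, cv2
from bench import camera_model
def ray(n,u,v,z):
    m=camera_model(n); R=m["R"];t=m["t"];K=m["intrinsics"]
    d=R.T@np.linalg.solve(K,[u,v,1.]); c=-R.T@t
    return c+d*(z-c[2])/d[2]
def proj(n,X):
    m=camera_model(n); p=m["intrinsics"]@(m["R"]@np.array(X,float)+m["t"]); return p[:2]/p[2]
E
python3 - <<'E'
from h import *
for n,lst in (("top",[(221,167),(269,162),(323,157),(360,167)]),("scene",[(261,163),(287,192),(322,230),(337,267)])):
    a=cv2.imread(f"pics/{n}0.png"); g=a.max(axis=2)
    S=8
    for (u,v) in lst:
        c=cv2.resize(g[v-20:v+21,u-20:u+21],None,fx=S,fy=S,interpolation=cv2.INTER_CUBIC)
        th=(np.median(c)+35)/2
        m=(c<th).astype(np.uint8)
        cs,_=cv2.findContours(m,cv2.RETR_EXTERNAL,cv2.CHAIN_APPROX_NONE)
        k=[x for x in cs if cv2.pointPolygonTest(x,(20.5*S,20.5*S),True)>-20]
        k=max(k,key=cv2.contourArea)
        P=cv2.convexHull(k)[:,0,:].astype(float)
        uv=(P+0.5)/S-0.5+[u-20,v-20]
        W=np.array([ray(n,*q,0.007)[:2] for q in uv]).astype(np.float32)
        e=cv2.fitEllipse(W.reshape(-1,1,2)*1000)
        print(n,u,v,th,np.round(e[0],1),np.round(e[1],1))
for n in("top","scene"): print(n,np.round(np.linalg.inv(camera_model(n)["R"])@-camera_model(n)["t"],3))
E
```

```text
top 221 167 86.0 [601.7 242. ] [50.8 52.6]
top 269 162 85.5 [614.4  87.7] [63.7 66.6]
top 323 157 87.0 [633.  -85.5] [63.4 67.1]
top 360 167 83.5 [ 599.7 -206.3] [76.7 80.5]
scene 261 163 81.0 [601.2 243.4] [52.7 57.3]
scene 287 192 81.5 [613.5  88.6] [65.9 70.8]
scene 322 230 82.5 [631.9 -84.9] [66.2 69.2]
scene 337 267 74.5 [ 598.4 -205.8] [78.6 81. ]
top [0.348 0.095 1.398]
scene [ 0.117 -0.659  0.968]
```

```bash
python3 - <<'E'
from h import *
rows=[]
for n,lst in (("top",[(204,222),(303,203),(338,222),(394,228)]),("scene",[(206,167),(266,229),(266,263),(292,323)])):
    a=cv2.imread(f"pics/{n}0.png"); row=[]
    for u,v in lst:
        c=cv2.resize(a[v-16:v+17,u-16:u+17],(198,198),interpolation=cv2.INTER_CUBIC)
        c=np.clip(c.astype(float)*1.6,0,255).astype(np.uint8)
        for k in range(0,33,4):
            cv2.line(c,(k*6+3,0),(k*6+3,4),(0,255,255)); cv2.line(c,(0,k*6+3),(4,k*6+3),(0,255,255))
        row.append(c)
    rows.append(np.hstack(row))
cv2.imwrite("pics/rings.png",np.vstack(rows))
E
```

```text
(no output)
```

View pics/rings.png

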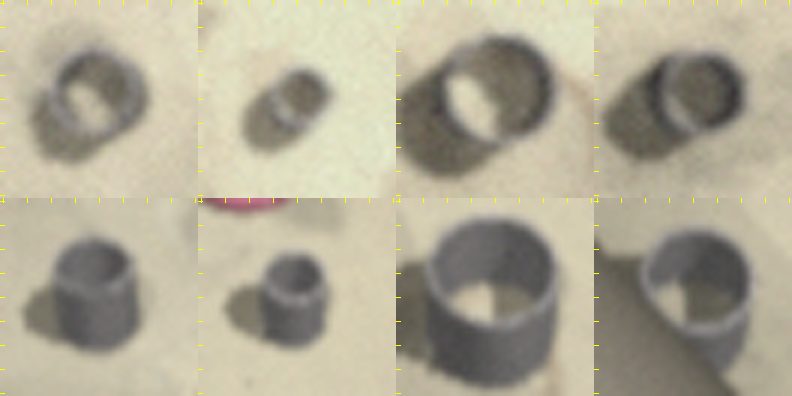

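```bash
cat > ov.py <<'E'
from h import *
def overlay(src,lst,out,S=6,half=16,cols=4):
    # lst: (cam, x,y,od,h,zb)
    tiles=[]
    for n,x,y,od,h,zb in lst:
        a=cv2.imread(src[n]); u,v=np.round(proj(n,(x,y,zb+h/2))).astype(int)
        w=2*half+1
        a=cv2.copyMakeBorder(a,40,40,40,40,cv2.BORDER_CONSTANT)
        c=cv2.resize(a[v-half+40:v+half+41,u-half+40:u+half+41],(w*S,w*S),interpolation=cv2.INTER_CUBIC)
        c=np.clip(c.astype(float)*1.6,0,255).astype(np.uint8)
        d=c.copy()
        for z,col in ((zb+h,(0,0,255)),(zb,(255,128,0))):
            P=[]
            for t in np.linspace(0,2*np.pi,60):
                p=proj(n,(x+od/2*np.cos(t),y+od/2*np.sin(t),z)); P.append((p-[u-half,v-half]+.5)*S-.5)
            cv2.polylines(d,[np.round(P).astype(np.int32)],True,col,1)
        tiles.append(d)
    cv2.imwrite(out,np.vstack([np.hstack(tiles[i:i+cols]) for i in range(0,len(tiles),cols)]))
E
python3 - <<'E'
from ov import *
L=[("A",206,167,53,132,40,93,.045,.046),("S",266,229,66,127,55,105,.032,.038),("L",266,263,32,159,19,128,.058,.054),("B",292,323,48,157,32,135,.045,.046)]
C=[]
for nm,u,v,l,r,t,b,od,h in L:
    f=lambda px,o:(px+.5)/6-.5+o-16
    cu,cv=f((l+r)/2,u),f((t+b)/2,v)
    p=ray("scene",cu,cv,h); a=ray("scene",f(l,u),cv,h); c=ray("scene",f(r,u),cv,h)
    print(nm,np.round(p*1000,1),np.linalg.norm(a-c)*1000); C.append((p[0],p[1],od,h,0))
s={"top":"pics/top0.png","scene":"pics/scene0.png"}
overlay(s,[("top",)+c for c in C]+[("scene",)+c for c in C],"pics/ov0.png")
E
```

```text
A [424.8 292.1  46. ] 42.18421525128702
S [481.3 -20.2  38. ] 28.613281515648588
L [ 424.5 -126.8   54. ] 54.82117007125971
B [ 404.7 -302.    46. ] 42.46378703080185
```

View pics/ov0.png

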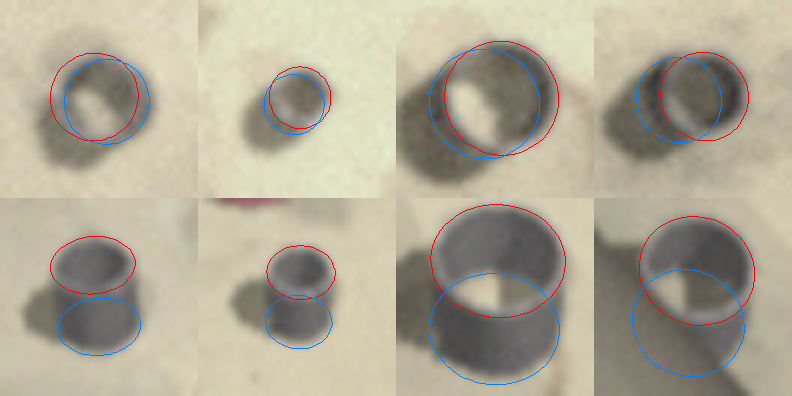

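```bash
python3 - <<'E'
from h import *
def tri(a,b):
    P=[];
    for n in("top","scene"):
        m=camera_model(n);P.append(m["intrinsics"]@np.c_[m["R"],m["t"]])
    X=cv2.triangulatePoints(P[0],P[1],np.array(a,float).reshape(2,1),np.array(b,float).reshape(2,1))[:,0];X=X[:3]/X[3]
    print(np.round(X,3),proj("top",X),proj("scene",X))
tri((385,95),(415,215)) # shade
tri((408,77),(440,178)) # joint at the shade top
tri((463,112),(452,218)) # elbow
tri((416,141),(402,305)) # base
E
```

```text
[ 0.779 -0.246  0.173] [384.5847183   95.73459204] [416.03907875 214.74637118]
[ 0.775 -0.265  0.321] [407.76224605  77.38746965] [440.55395434 177.85488394]
[ 0.672 -0.381  0.365] [463.31145597 111.49910837] [451.20248993 218.20467327]
[ 0.677 -0.38   0.026] [415.40039296 142.15643621] [403.7989047  304.59161218]
```

```bash
python3 - <<'E'
import cv2
a=cv2.imread("pics/top0.png"); b=cv2.imread("pics/scene0.png")
cv2.imwrite("pics/l.png",cv2.resize(cv2.hconcat([a[50:200,330:480],b[150:330,340:490][:150]]),None,fx=2.6,fy=2.6,interpolation=cv2.INTER_CUBIC))
E
```

```text
(no output)
```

View pics/l.png

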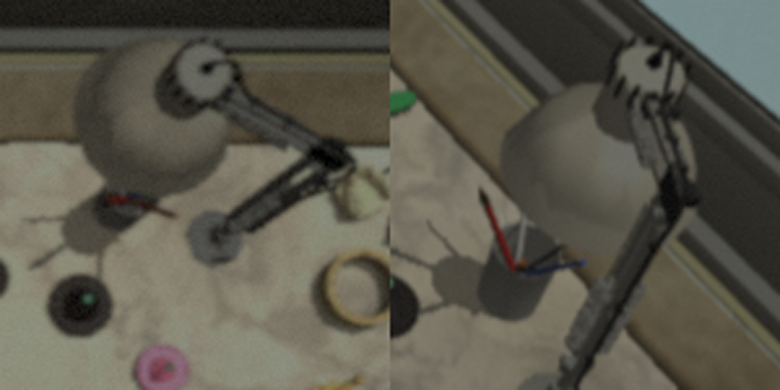

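Request:
apply_moves([
  {"xyz":[0.0153,0.028,-0.006],"turn":-0.0334},
  {"xyz":[0.0153,0.028,-0.006],"turn":-0.0334},
  {"xyz":[0.0153,0.028,-0.006],"turn":-0.0334},
  {"xyz":[0.0153,0.028,-0.006],"turn":-0.0334},
  {"xyz":[0.0153,0.028,-0.006],"turn":-0.0334},
  {"xyz":[0.0153,0.028,-0.006],"turn":-0.0334},
  {"xyz":[0.0153,0.028,-0.006],"turn":-0.0334},
  {"xyz":[0.0153,0.028,-0.006],"turn":-0.0334},
  {"xyz":[0.0153,0.028,-0.006],"turn":-0.0334},
  {"xyz":[0.0153,0.028,-0.006],"turn":-0.0334},
  {"xyz":[0.0153,0.028,-0.006],"turn":0},
  {"xyz":[0.0153,0.028,-0.006],"turn":0},
], claw=-1, squeeze=30)

```text
clock: 1.1
tcp_pos: [0.4051, -0.3002, 0.3323]
orientation: [-3.141, 0.001, 0.001]
contact_force: [0.8, -0.3, 0.5]
grip_width: 0.0854
```

Request:
apply_moves([
  {"xyz":[0,-0.0015,-0.03],"turn":0},
  {"xyz":[0,0,-0.03],"turn":0},
  {"xyz":[0,0,-0.03],"turn":0},
  {"xyz":[0,0,0],"turn":0},
])

```text
clock: 1.43
tcp_pos: [0.4028, -0.3016, 0.238]
orientation: [-3.137, -0.001, 0.013]
contact_force: [-1.7, 0.4, -0.4]
grip_width: 0.0855
```

```bash
python3 - <<'E'
from bench import *
from ov import *
for n in("scene","top"): cv2.imwrite(f"pics/{n}1.png",grab_frame(n)[:,:,::-1])
C=[(.4248,.2921,.045,.046,0),(.4813,-.0202,.032,.038,0),(.4245,-.1268,.058,.054,0),(.4047,-.302,.045,.046,0)]
s={"top":"pics/top1.png","scene":"pics/scene1.png"}
overlay(s,[("top",)+c for c in C]+[("scene",)+c for c in C],"pics/ov1.png")
print(readout.get_obs()["tcp_pos"])
E
```

```text
[ 0.40442174 -0.30310924  0.24228752]
```

View pics/ov1.png

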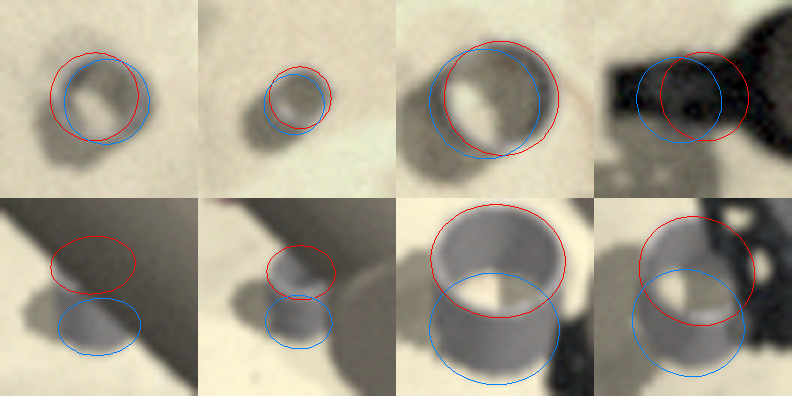

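View pics/scene1.png

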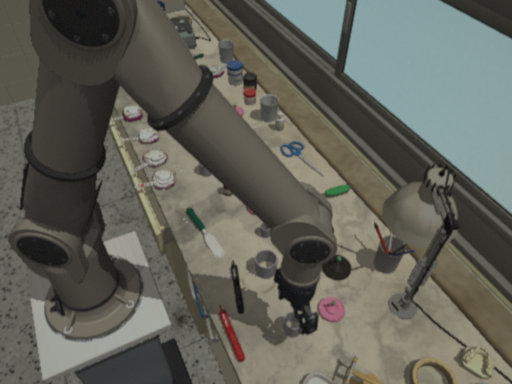

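Request:
apply_moves([
  {"xyz":[0.0012,0.001,-0.02],"turn":0},
  {"xyz":[0,0,-0.02],"turn":0},
  {"xyz":[0,0,-0.015],"turn":0},
  {"xyz":[0,0,0],"turn":0},
])

```text
clock: 1.87
tcp_pos: [0.4059, -0.3023, 0.1875]
orientation: [-3.141, 0.001, 0.001]
contact_force: [0.1, 1.1, -0.3]
grip_width: 0.0853
```

Request:
apply_moves([
  {"xyz":[0,0,0],"turn":0},
  {"xyz":[0,0,0],"turn":0},
  {"xyz":[0,0,0],"turn":0},
  {"xyz":[0,0,0],"turn":0},
  {"xyz":[0,0,0],"turn":0},
  {"xyz":[0,0,0],"turn":0},
], claw=1, squeeze=30)

```text
clock: 2.37
tcp_pos: [0.4066, -0.3027, 0.1894]
orientation: [3.14, -0.0, 0.003]
contact_force: [-1.1, 1.3, 9.6]
grip_width: 0.0439
```

Request:
apply_moves([
  {"xyz":[0,0,0.005],"turn":0},
  {"xyz":[0,0,0.015],"turn":0},
  {"xyz":[0,0,0.03],"turn":0},
  {"xyz":[0,0,0.03],"turn":0},
  {"xyz":[0,0,0.03],"turn":0},
  {"xyz":[0,0,0.01],"turn":0},
  {"xyz":[0,0,0],"turn":0},
  {"xyz":[0,0,0],"turn":0},
])

```text
clock: 3.03
tcp_pos: [0.4057, -0.3021, 0.3078]
orientation: [3.141, -0.0, 0.001]
contact_force: [-0.3, 0.8, -2.2]
grip_width: 0.0435
```

```bash
cat > look.py <<'E'
import sys
from bench import *
from ov import *
def look(k,C,S=6,half=16):
    for n in("scene","top"): cv2.imwrite(f"pics/{n}{k}.png",grab_frame(n)[:,:,::-1])
    s={"top":f"pics/top{k}.png","scene":f"pics/scene{k}.png"}
    overlay(s,[("top",)+c for c in C]+[("scene",)+c for c in C],f"pics/ov{k}.png",S=S,half=half,cols=len(C))
    o=readout.get_obs(); print(o["clock"],o["tcp_pos"],o["orientation"],o["contact_force"],o["grip_width"])
E
python3 - <<'E'
from look import *
p=readout.get_obs()["tcp_pos"]
look(2,[(p[0],p[1],.045,.046,p[2]-.1885),(.4245,-.1268,.058,.054,0)],S=10,half=19)
E
```

```text
3.1333 [ 0.40526576 -0.30183422  0.30622263] [-3.14015668e+00  3.16009517e-04  3.78009053e-03] [ 0.19749728  0.57027943 -1.1775999 ] 0.04438984538999873
```

View pics/ov2.png

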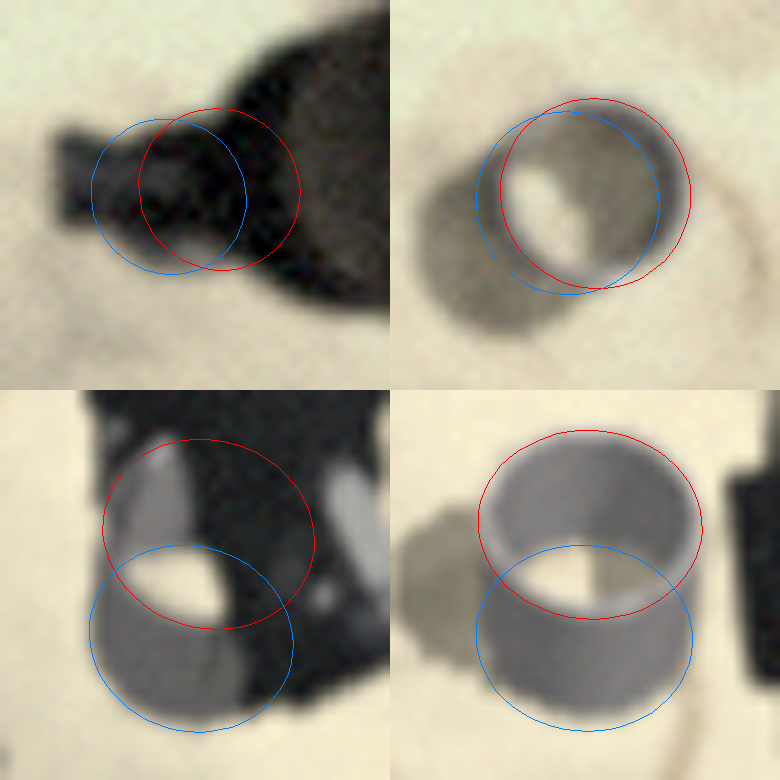

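Request:
apply_moves([
  {"xyz":[0.0126,0.012,0],"turn":0},
  {"xyz":[0.0226,0.0217,0],"turn":0},
  {"xyz":[0.0226,0.0217,0],"turn":0},
  {"xyz":[0.0226,0.0217,0],"turn":0},
  {"xyz":[0.0226,0.0217,0],"turn":0},
  {"xyz":[0.0226,0.0217,0],"turn":0},
  {"xyz":[0.0226,0.0217,0],"turn":0},
  {"xyz":[0.0226,0.0217,0],"turn":0},
  {"xyz":[0.0226,0.0217,0],"turn":0},
  {"xyz":[0.0226,0.0217,0],"turn":0},
  {"xyz":[0.01,0.0097,0],"turn":0},
  {"xyz":[0,0,0],"turn":0},
])

```text
clock: 4.13
tcp_pos: [0.6336, -0.0808, 0.3055]
orientation: [-3.139, -0.009, 0.003]
contact_force: [0.0, 1.2, -2.0]
grip_width: 0.0437
```

Request:
apply_moves([
  {"xyz":[0,0,-0.02],"turn":0},
  {"xyz":[0,0,-0.02],"turn":0},
  {"xyz":[0,0,0],"turn":0},
  {"xyz":[0,0,0],"turn":0},
])

```text
clock: 4.47
tcp_pos: [0.6305, -0.0862, 0.2656]
orientation: [3.141, -0.002, -0.008]
contact_force: [-0.6, 0.0, -0.8]
grip_width: 0.044
```

```bash
python3 - <<'E'
from look import *
p=readout.get_obs()["tcp_pos"]
look(3,[(p[0],p[1],.045,.046,p[2]-.1885),(.6325,-.0852,.065,.008,0)],S=10,half=19)
E
```

```text
4.5667 [ 0.6318729  -0.08598512  0.26803456] [ 3.14132989e+00 -1.86020902e-03 -1.34929067e-04] [ 0.92302728  0.16292481 -0.61227103] 0.0437029905101353
```

View pics/ov3.png

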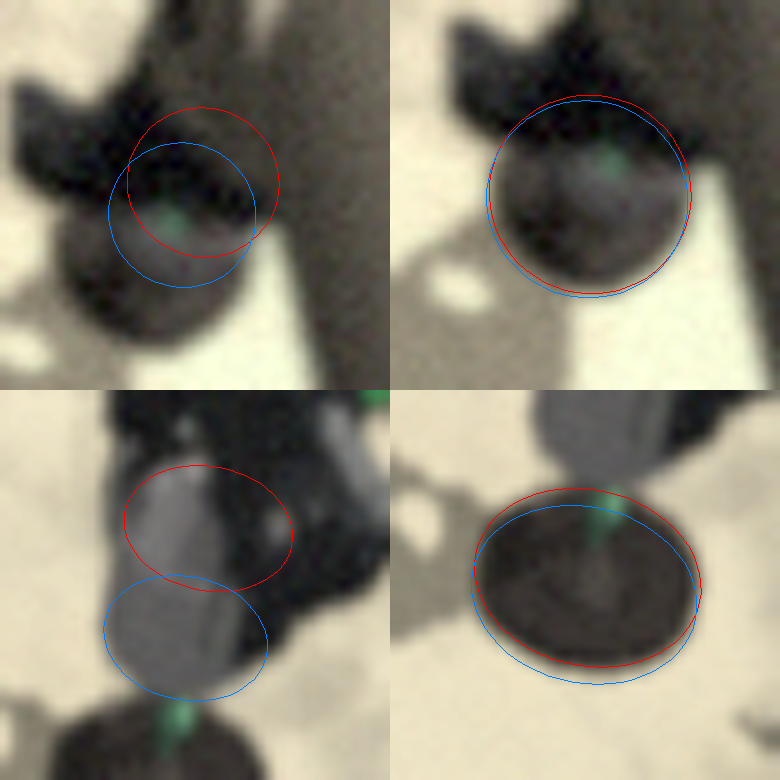

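Request:
apply_moves([
  {"xyz":[0,0.0005,-0.01],"turn":0},
  {"xyz":[0,0,-0.015],"turn":0},
  {"xyz":[0,0,-0.015],"turn":0},
  {"xyz":[0,0,-0.012],"turn":0},
  {"xyz":[0,0,-0.008],"turn":0},
  {"xyz":[0,0,0],"turn":0},
  {"xyz":[0,0,0],"turn":0},
])

```text
clock: 5.15
tcp_pos: [0.632, -0.0848, 0.2076]
orientation: [-3.142, 0.0, 0.001]
contact_force: [0.0, -0.2, -0.3]
grip_width: 0.0436
```

```bash
python3 - <<'E'
from look import *
p=readout.get_obs()["tcp_pos"]
look(4,[(p[0],p[1],.045,.046,p[2]-.1885),(.6325,-.0852,.065,.008,0)],S=10,half=19)
E
```

```text
5.25 [ 0.63244205 -0.08479393  0.20852396] [ 3.14150249e+00 -4.81117605e-04  2.39476340e-03] [ 0.59282191 -0.55833499 -1.01820386] 0.04401067700688943
```

View pics/ov4.png

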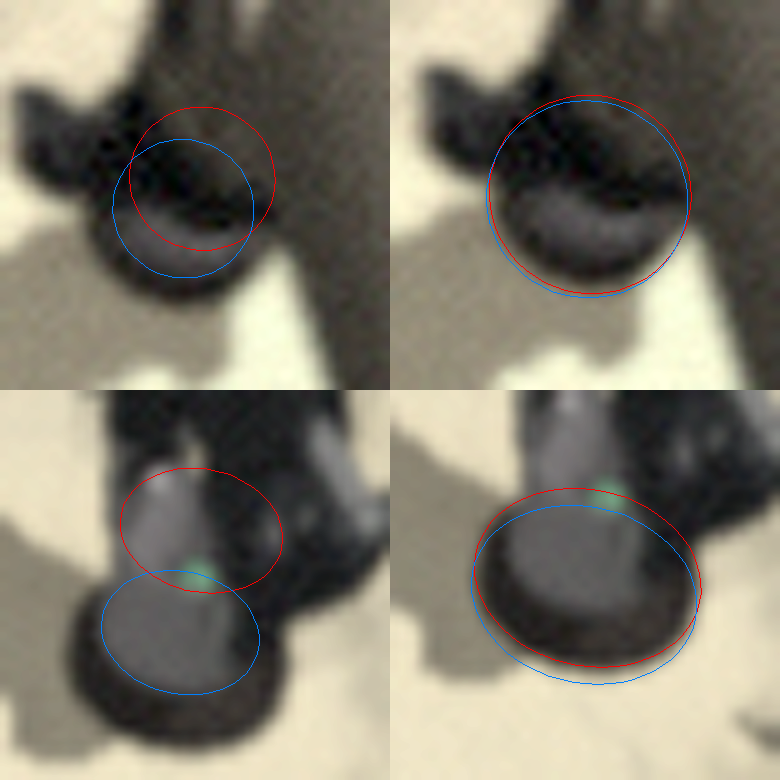

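Request:
apply_moves([
  {"xyz":[0,0,-0.003],"turn":0},
  {"xyz":[0,0,-0.003],"turn":0},
  {"xyz":[0,0,-0.002],"turn":0},
  {"xyz":[0,0,-0.001],"turn":0},
  {"xyz":[0,0,0],"turn":0},
  {"xyz":[0,0,0],"turn":0},
])

```text
clock: 5.75
tcp_pos: [0.6319, -0.0847, 0.1986]
orientation: [-3.142, 0.0, 0.0]
contact_force: [0.1, 0.9, -1.8]
grip_width: 0.0441
```

Request:
apply_moves([
  {"xyz":[0,0,-0.001],"turn":0},
  {"xyz":[0,0,-0.001],"turn":0},
  {"xyz":[0,0,0],"turn":0},
])

```text
clock: 6.0
tcp_pos: [0.6321, -0.0848, 0.1975]
orientation: [3.141, -0.001, 0.001]
contact_force: [-2.4, -1.0, 5.0]
grip_width: 0.0439
```

Request:
apply_moves([
  {"xyz":[0,0,-0.0005],"turn":0},
  {"xyz":[0,0,0],"turn":0},
  {"xyz":[0,0,0],"turn":0},
])

```text
clock: 6.25
tcp_pos: [0.6321, -0.0847, 0.1975]
orientation: [3.141, -0.0, 0.001]
contact_force: [-3.2, 1.1, 10.0]
grip_width: 0.0437
```

Request:
apply_moves([
  {"xyz":[0,0,0],"turn":0},
  {"xyz":[0,0,0],"turn":0},
  {"xyz":[0,0,0],"turn":0},
  {"xyz":[0,0,0],"turn":0},
  {"xyz":[0,0,0],"turn":0},
], claw=-0.6)

```text
clock: 6.67
tcp_pos: [0.632, -0.0847, 0.1961]
orientation: [3.142, -0.0, -0.0]
contact_force: [-0.4, 0.7, -0.0]
grip_width: 0.0684
```

Request:
apply_moves([
  {"xyz":[0,0,0.01],"turn":0},
  {"xyz":[0,0,0.02],"turn":0},
  {"xyz":[0,0,0.03],"turn":0},
  {"xyz":[0,0,0.03],"turn":0},
  {"xyz":[0,0,0.02],"turn":0},
  {"xyz":[-0.01,-0.002,0],"turn":0},
  {"xyz":[-0.03,-0.006,0],"turn":0},
  {"xyz":[-0.035,-0.007,0],"turn":0},
  {"xyz":[-0.035,-0.007,0],"turn":0},
  {"xyz":[-0.035,-0.007,0],"turn":0},
  {"xyz":[-0.035,-0.007,0],"turn":0},
  {"xyz":[-0.026,-0.006,0],"turn":0},
], claw=-1)

```text
clock: 7.67
tcp_pos: [0.4225, -0.1272, 0.306]
orientation: [3.141, -0.002, -0.003]
contact_force: [0.0, -0.6, -0.6]
grip_width: 0.0855
```

```bash
python3 - <<'E'
from look import *
look(5,[(.6325,-.0852,.045,.046,0.008),(.4245,-.1268,.058,.054,0)],S=10,half=19)
E
```

```text
7.7667 [ 0.42116814 -0.12796028  0.30579955] [ 3.14105353 -0.00556178 -0.0069893 ] [-0.87432925  0.1268748   0.20298467] 0.08559022723081454
```

View pics/ov5.png

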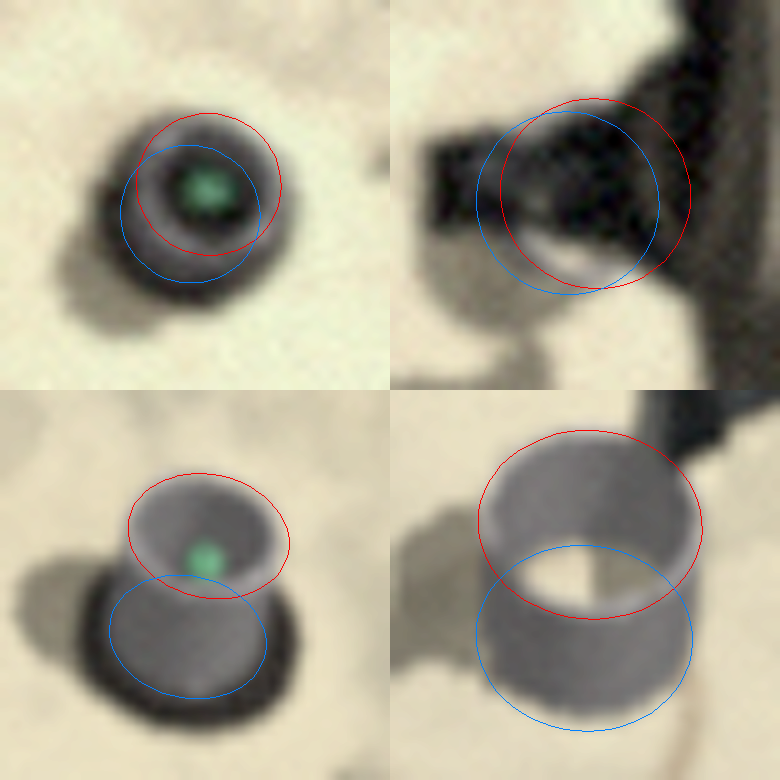

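Request:
apply_moves([
  {"xyz":[0.003,0.0005,-0.02],"turn":0},
  {"xyz":[0,0,-0.02],"turn":0},
  {"xyz":[0,0,-0.01],"turn":0},
  {"xyz":[0,0,0],"turn":0},
  {"xyz":[0,0,0],"turn":0},
])

```text
clock: 8.18
tcp_pos: [0.4291, -0.1261, 0.2561]
orientation: [-3.141, -0.0, 0.002]
contact_force: [0.1, -0.3, 0.6]
grip_width: 0.0853
```

```bash
python3 - <<'E'
from bench import *
for i in range(3):
  grab_frame("top");o=readout.get_obs();print(o["tcp_pos"],o["joints"])
E
```

```text
[ 0.42936898 -0.12620538  0.2565893 ] [ 0.25400967  0.33354143 -0.12549083  2.20249484  0.07164329  0.60905579
 -1.49430372]
[ 0.42949841 -0.12624408  0.25687878] [ 0.25409855  0.33299135 -0.12554399  2.20233522  0.07167472  0.60883156
 -1.49427465]
[ 0.42950822 -0.12625566  0.25700801] [ 0.25411888  0.33268243 -0.12554956  2.20236875  0.071721    0.60869404
 -1.49431209]
```

Request:
apply_moves([
  {"xyz":[-0.004,-0.0007,0],"turn":0},
  {"xyz":[0,0,-0.02],"turn":0},
  {"xyz":[0,0,-0.02],"turn":0},
  {"xyz":[0,0,-0.015],"turn":0},
  {"xyz":[0,0,-0.006],"turn":0},
  {"xyz":[0,0,0],"turn":0},
  {"xyz":[0,0,0],"turn":0},
])

```text
clock: 8.92
tcp_pos: [0.4251, -0.127, 0.1957]
orientation: [3.142, -0.0, 0.0]
contact_force: [-0.1, 0.4, 0.2]
grip_width: 0.0854
```

Request:
apply_moves([
  {"xyz":[0,0,0],"turn":0},
  {"xyz":[0,0,0],"turn":0},
  {"xyz":[0,0,0],"turn":0},
  {"xyz":[0,0,0],"turn":0},
  {"xyz":[0,0,0],"turn":0},
  {"xyz":[0,0,0],"turn":0},
], claw=1)

```text
clock: 9.42
tcp_pos: [0.4254, -0.1271, 0.1964]
orientation: [3.141, -0.001, 0.003]
contact_force: [-1.7, 0.2, 7.4]
grip_width: 0.0579
```

Request:
apply_moves([
  {"xyz":[0,0,0.005],"turn":0},
  {"xyz":[0,0,0.015],"turn":0},
  {"xyz":[0,0,0.03],"turn":0},
  {"xyz":[0,0,0.03],"turn":0},
  {"xyz":[0,0,0.03],"turn":0},
  {"xyz":[0,0,0.01],"turn":0},
  {"xyz":[0,0,0],"turn":0},
  {"xyz":[0,0,0],"turn":0},
])

```text
clock: 10.08
tcp_pos: [0.4246, -0.127, 0.3151]
orientation: [3.141, -0.001, 0.001]
contact_force: [-0.1, 0.3, -2.2]
grip_width: 0.0582
```

```bash
python3 - <<'E'
from look import *
p=readout.get_obs()["tcp_pos"]
look(6,[(p[0],p[1],.058,.054,p[2]-.1965),(.599,-.206,.078,.008,0)],S=9,half=20)
E
```

```text
10.1833 [ 0.42415408 -0.12681166  0.31375331] [-3.14109084e+00  1.15935001e-04  4.38560502e-03] [-0.40364906  0.93690386 -2.16494076] 0.05814493205792742
```

View pics/ov6.png

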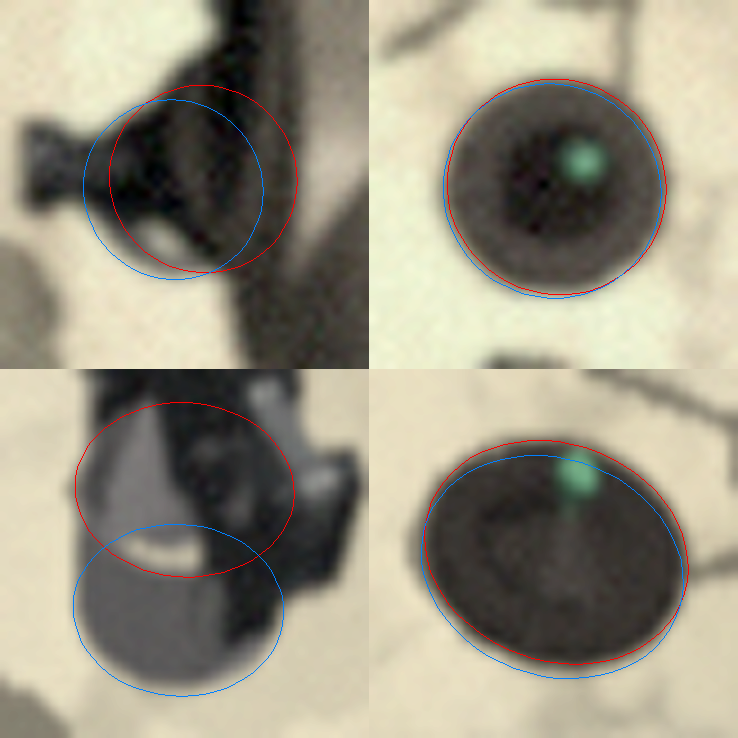

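Request:
apply_moves([
  {"xyz":[0.011,-0.005,0],"turn":0},
  {"xyz":[0.022,-0.01,0],"turn":0},
  {"xyz":[0.022,-0.01,0],"turn":0},
  {"xyz":[0.022,-0.01,0],"turn":0},
  {"xyz":[0.022,-0.01,0],"turn":0},
  {"xyz":[0.022,-0.01,0],"turn":0},
  {"xyz":[0.022,-0.01,0],"turn":0},
  {"xyz":[0.02,-0.009,0],"turn":0},
  {"xyz":[0.0104,-0.005,0],"turn":0},
  {"xyz":[0,0,-0.01],"turn":0},
  {"xyz":[0,0,-0.02],"turn":0},
  {"xyz":[0,0,0],"turn":0},
])

```text
clock: 11.18
tcp_pos: [0.5957, -0.205, 0.2793]
orientation: [-3.139, -0.0, 0.015]
contact_force: [-2.4, 0.1, -3.1]
grip_width: 0.0579
```

Request:
apply_moves([
  {"xyz":[0,0,0],"turn":0},
  {"xyz":[0,0,0],"turn":0},
  {"xyz":[0,0,0],"turn":0},
])

```text
clock: 11.43
tcp_pos: [0.5983, -0.2058, 0.2857]
orientation: [3.141, -0.0, 0.001]
contact_force: [-0.2, 0.1, -1.3]
grip_width: 0.0585
```

```bash
python3 - <<'E'
from look import *
p=readout.get_obs()["tcp_pos"]
look(7,[(p[0],p[1],.058,.054,p[2]-.1965),(.599,-.206,.078,.008,0)],S=9,half=20)
E
```

```text
11.5333 [ 0.59846275 -0.20592729  0.28610206] [ 3.14119947e+00 -2.82662208e-04  2.15743817e-03] [ 0.80188169 -0.21918465 -1.53242277] 0.05770079541893873
```

View pics/ov7.png

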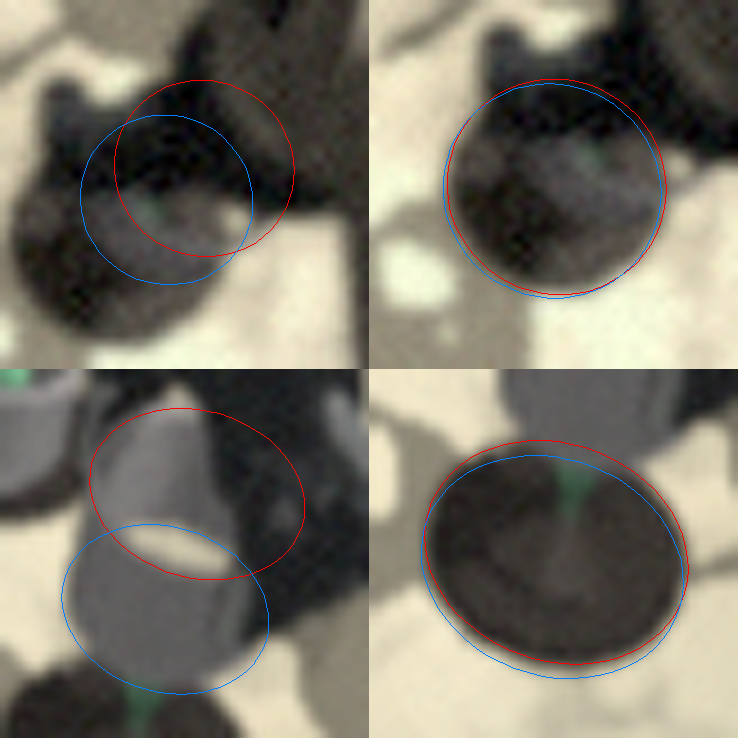

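View pics/scene7.png

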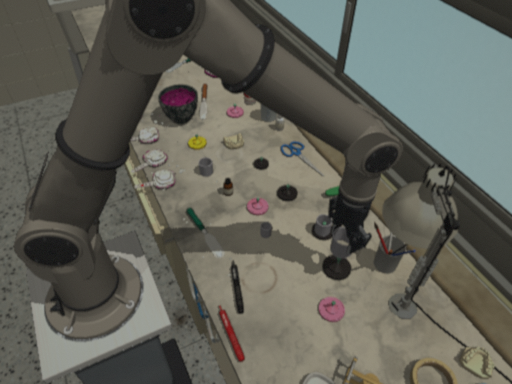

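```bash
python3 - <<'E'
import cv2
a=cv2.imread("pics/top7.png"); b=cv2.imread("pics/scene7.png")
cv2.imwrite("pics/l7.png",cv2.resize(cv2.hconcat([a[50:200,300:450],b[130:280,310:460]]),None,fx=2.6,fy=2.6,interpolation=cv2.INTER_CUBIC))
E
```

```text
(no output)
```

View pics/l7.png

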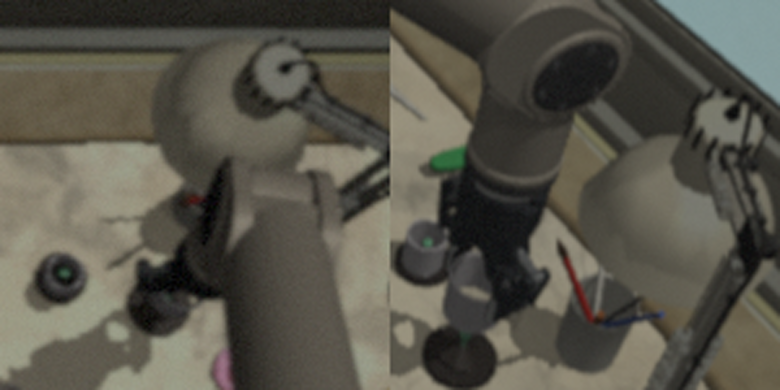

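Request:
apply_moves([
  {"xyz":[0,0,-0.01],"turn":0},
  {"xyz":[0,0,-0.015],"turn":0},
  {"xyz":[0,0,-0.015],"turn":0},
  {"xyz":[0,0,-0.015],"turn":0},
  {"xyz":[0,0,-0.01],"turn":0},
  {"xyz":[0,0,-0.005],"turn":0},
  {"xyz":[0,0,0],"turn":0},
  {"xyz":[0,0,0],"turn":0},
])

```text
clock: 12.2
tcp_pos: [0.5985, -0.206, 0.2153]
orientation: [3.142, -0.0, 0.0]
contact_force: [-0.6, 0.3, -2.1]
grip_width: 0.058
```

```bash
python3 - <<'E'
from look import *
p=readout.get_obs()["tcp_pos"]
look(8,[(p[0],p[1],.058,.054,p[2]-.1965),(.599,-.206,.078,.008,0)],S=9,half=20)
E
```

```text
12.3 [ 0.59883404 -0.20604847  0.21610899] [ 3.14118268e+00 -4.37994204e-04  2.54135321e-03] [ 0.26038455  0.16132829 -1.57035866] 0.05773325734111512
```

View pics/ov8.png

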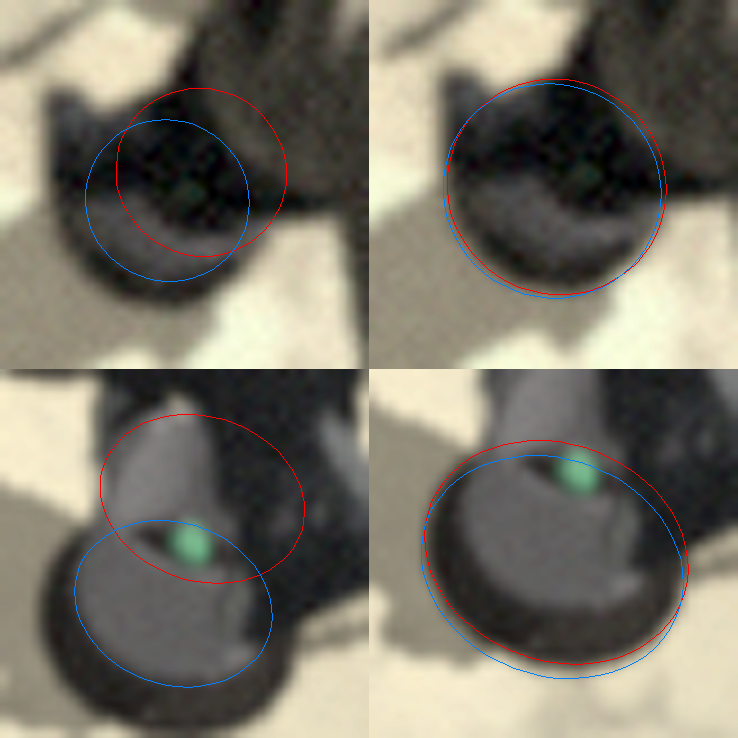

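Request:
apply_moves([
  {"xyz":[0,0,-0.003],"turn":0},
  {"xyz":[0,0,-0.003],"turn":0},
  {"xyz":[0,0,-0.002],"turn":0},
  {"xyz":[0,0,-0.001],"turn":0},
  {"xyz":[0,0,0],"turn":0},
  {"xyz":[0,0,0],"turn":0},
])

```text
clock: 12.8
tcp_pos: [0.5983, -0.206, 0.2061]
orientation: [3.142, -0.0, -0.0]
contact_force: [1.3, -0.6, -2.0]
grip_width: 0.0577
```

Request:
apply_moves([
  {"xyz":[0,0,-0.001],"turn":0},
  {"xyz":[0,0,-0.001],"turn":0},
  {"xyz":[0,0,0],"turn":0},
  {"xyz":[0,0,0],"turn":0},
])

```text
clock: 13.13
tcp_pos: [0.5984, -0.206, 0.2045]
orientation: [3.141, -0.0, 0.0]
contact_force: [-1.3, 0.4, 1.9]
grip_width: 0.0584
```

Request:
apply_moves([
  {"xyz":[0,0,-0.0008],"turn":0},
  {"xyz":[0,0,0],"turn":0},
  {"xyz":[0,0,0],"turn":0},
])

```text
clock: 13.38
tcp_pos: [0.5985, -0.206, 0.2045]
orientation: [3.141, -0.0, 0.001]
contact_force: [-3.1, 1.3, 8.8]
grip_width: 0.0584
```

Request:
apply_moves([
  {"xyz":[0,0,0],"turn":0},
  {"xyz":[0,0,0],"turn":0},
  {"xyz":[0,0,0],"turn":0},
  {"xyz":[0,0,0],"turn":0},
  {"xyz":[0,0,0],"turn":0},
], claw=-1)

```text
clock: 13.8
tcp_pos: [0.5984, -0.2059, 0.2032]
orientation: [-3.142, 0.0, 0.0]
contact_force: [-0.8, -0.6, 0.4]
grip_width: 0.0855
```

Request:
apply_moves([
  {"xyz":[0,0,0.01],"turn":0},
  {"xyz":[0,0,0.02],"turn":0},
  {"xyz":[0,0,0.03],"turn":0},
  {"xyz":[0,0,0.03],"turn":0},
  {"xyz":[0,0,0.01],"turn":0},
  {"xyz":[-0.01,0.016,0],"turn":0},
  {"xyz":[-0.02,0.032,0],"turn":0},
  {"xyz":[-0.02,0.032,0],"turn":0},
  {"xyz":[-0.02,0.032,0],"turn":0},
  {"xyz":[-0.02,0.032,0],"turn":0},
  {"xyz":[-0.018,0.028,0],"turn":0},
  {"xyz":[-0.009,0.014,0],"turn":0},
])

```text
clock: 14.8
tcp_pos: [0.479, -0.0165, 0.3036]
orientation: [-3.141, -0.006, 0.002]
contact_force: [-0.1, 1.1, -0.2]
grip_width: 0.0854
```

Request:
apply_moves([
  {"xyz":[0,0,-0.02],"turn":0},
  {"xyz":[0,0,-0.02],"turn":0},
  {"xyz":[0,0,-0.02],"turn":0},
  {"xyz":[0,0,0],"turn":0},
  {"xyz":[0,0,0],"turn":0},
  {"xyz":[0,0,0],"turn":0},
])

```text
clock: 15.3
tcp_pos: [0.4818, -0.02, 0.2443]
orientation: [-3.142, 0.001, -0.002]
contact_force: [0.2, 0.2, -0.4]
grip_width: 0.0855
```

```bash
python3 - <<'E'
from look import *
look(9,[(.5985,-.206,.058,.054,0.008),(.4813,-.0202,.032,.038,0)],S=9,half=20)
E
```

```text
15.4 [ 0.48197004 -0.02000192  0.24461564] [-3.14154020e+00  7.62360709e-04 -3.39344700e-03] [ 0.12027051 -0.16493974 -0.13771189] 0.0851848585982089
```

View pics/ov9.png

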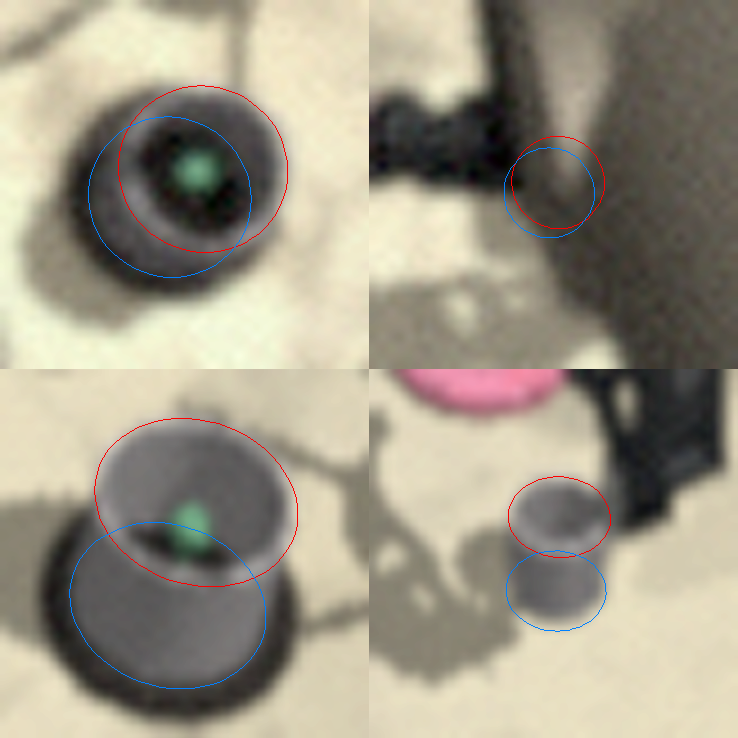

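Request:
apply_moves([
  {"xyz":[0.001,0,0],"turn":0},
  {"xyz":[0,0,-0.02],"turn":0},
  {"xyz":[0,0,-0.02],"turn":0},
  {"xyz":[0,0,-0.015],"turn":0},
  {"xyz":[0,0,-0.007],"turn":0},
  {"xyz":[0,0,0],"turn":0},
  {"xyz":[0,0,0],"turn":0},
])

```text
clock: 15.98
tcp_pos: [0.4826, -0.02, 0.1818]
orientation: [3.142, -0.0, 0.0]
contact_force: [-0.2, 0.0, 0.6]
grip_width: 0.0855
```

Request:
apply_moves([
  {"xyz":[0,0,0],"turn":0},
  {"xyz":[0,0,0],"turn":0},
  {"xyz":[0,0,0],"turn":0},
  {"xyz":[0,0,0],"turn":0},
  {"xyz":[0,0,0],"turn":0},
  {"xyz":[0,0,0],"turn":0},
  {"xyz":[0,0,0],"turn":0},
], claw=1)

```text
clock: 16.57
tcp_pos: [0.4826, -0.02, 0.1821]
orientation: [3.141, -0.0, 0.001]
contact_force: [-0.9, -0.6, 6.3]
grip_width: 0.0317
```

Request:
apply_moves([
  {"xyz":[0,0,0.005],"turn":0},
  {"xyz":[0,0,0.015],"turn":0},
  {"xyz":[0,0,0.03],"turn":0},
  {"xyz":[0,0,0.03],"turn":0},
  {"xyz":[0,0,0.03],"turn":0},
  {"xyz":[0,0,0.01],"turn":0},
  {"xyz":[0,0,0],"turn":0},
  {"xyz":[0,0,0],"turn":0},
])

```text
clock: 17.23
tcp_pos: [0.4821, -0.02, 0.3013]
orientation: [3.141, -0.001, 0.001]
contact_force: [-0.2, -0.4, -1.1]
grip_width: 0.0318
```

```bash
python3 - <<'E'
from look import *
p=readout.get_obs()["tcp_pos"]
look(10,[(p[0],p[1],.032,.038,p[2]-.183),(.6015,.2425,.052,.008,0)],S=9,half=20)
E
```

```text
17.3333 [ 0.48157849 -0.02000501  0.29993185] [ 3.14142825e+00 -2.68568187e-04 -4.42064989e-03] [ 0.40009043  0.62021504 -1.46033069] 0.032001002618223175
```

View pics/ov10.png

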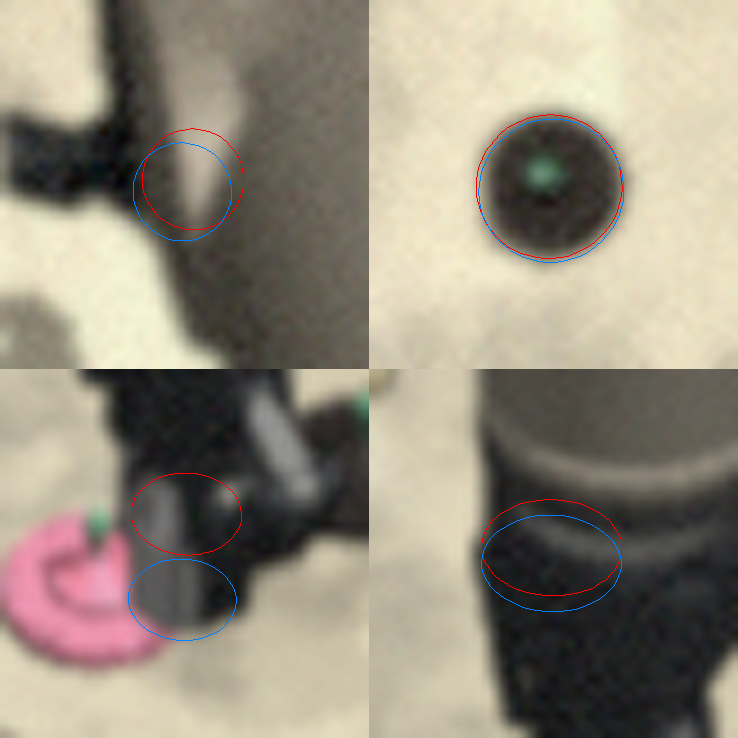

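Request:
apply_moves([
  {"xyz":[0.005,0.012,0],"turn":0},
  {"xyz":[0.0115,0.0255,0],"turn":0},
  {"xyz":[0.0115,0.0255,0],"turn":0},
  {"xyz":[0.0115,0.0255,0],"turn":0},
  {"xyz":[0.0115,0.0255,0],"turn":0},
  {"xyz":[0.0115,0.0255,0],"turn":0},
  {"xyz":[0.0115,0.0255,0],"turn":0},
  {"xyz":[0.0115,0.0255,0],"turn":0},
  {"xyz":[0.0115,0.0255,0],"turn":0},
  {"xyz":[0.0115,0.0255,0],"turn":0},
  {"xyz":[0.0075,0.0165,0],"turn":0},
  {"xyz":[0.0025,0.0045,0],"turn":0},
])

```text
clock: 18.33
tcp_pos: [0.6005, 0.2465, 0.2989]
orientation: [-3.14, -0.006, 0.004]
contact_force: [-0.5, 0.3, -1.0]
grip_width: 0.032
```

Request:
apply_moves([
  {"xyz":[0,0,-0.02],"turn":0},
  {"xyz":[0,0,-0.02],"turn":0},
  {"xyz":[0,0,0],"turn":0},
  {"xyz":[0,0,0],"turn":0},
  {"xyz":[0,0,0],"turn":0},
])

```text
clock: 18.75
tcp_pos: [0.6009, 0.242, 0.2614]
orientation: [3.141, -0.001, -0.001]
contact_force: [0.7, 0.2, -0.4]
grip_width: 0.0314
```

```bash
python3 - <<'E'
from look import *
p=readout.get_obs()["tcp_pos"]
look(11,[(p[0],p[1],.032,.038,p[2]-.182),(.6015,.2425,.052,.008,0)],S=9,half=20)
E
```

```text
18.85 [0.60127093 0.24238898 0.26244718] [-3.14107551e+00  9.89460326e-04 -2.23127008e-03] [ 0.32232215  0.8369959  -0.97029916] 0.03174365341641579
```

View pics/ov11.png

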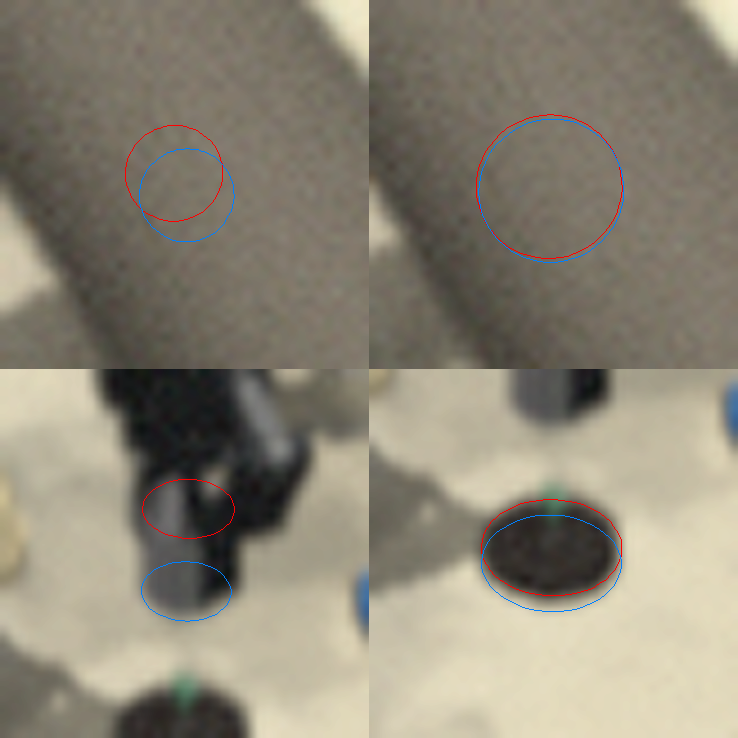

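Request:
apply_moves([
  {"xyz":[-0.0015,0,-0.01],"turn":0},
  {"xyz":[0,0,-0.015],"turn":0},
  {"xyz":[0,0,-0.012],"turn":0},
  {"xyz":[0,0,-0.005],"turn":0},
  {"xyz":[0,0,0],"turn":0},
  {"xyz":[0,0,0],"turn":0},
])

```text
clock: 19.35
tcp_pos: [0.5993, 0.2426, 0.2192]
orientation: [3.141, -0.0, -0.001]
contact_force: [0.4, -0.3, -0.2]
grip_width: 0.0321
```

```bash
python3 - <<'E'
from look import *
p=readout.get_obs()["tcp_pos"]
look(12,[(p[0],p[1],.032,.038,p[2]-.182),(.6015,.2425,.052,.008,0)],S=9,half=20)
E
```

```text
19.45 [0.59970787 0.24271956 0.22003405] [-3.14109276e+00  4.80673494e-04 -1.61912368e-03] [ 0.3371213   0.76271844 -0.68899546] 0.03163850709776749
```

View pics/ov12.png

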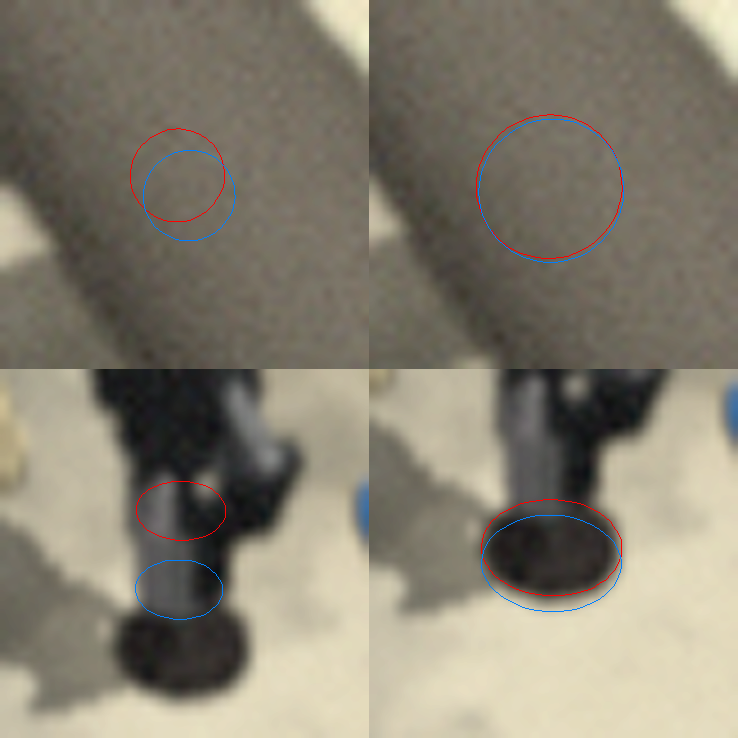

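Request:
apply_moves([
  {"xyz":[0.001,0,0],"turn":0},
  {"xyz":[0,0,-0.006],"turn":0},
  {"xyz":[0,0,-0.006],"turn":0},
  {"xyz":[0,0,-0.005],"turn":0},
  {"xyz":[0,0,0],"turn":0},
  {"xyz":[0,0,0],"turn":0},
])

```text
clock: 19.95
tcp_pos: [0.6001, 0.2425, 0.2017]
orientation: [3.141, -0.0, -0.002]
contact_force: [-0.1, 0.9, -0.8]
grip_width: 0.0318
```

```bash
python3 - <<'E'
from look import *
p=readout.get_obs()["tcp_pos"]
look(13,[(p[0],p[1],.032,.038,p[2]-.182),(.6015,.2425,.052,.008,0)],S=9,half=20)
E
```

```text
20.05 [0.60039823 0.24257913 0.20235102] [ 3.14156216e+00 -3.01686280e-04 -6.42352408e-05] [0.54665198 1.01882865 0.28124079] 0.03200908122486759
```

View pics/ov13.png

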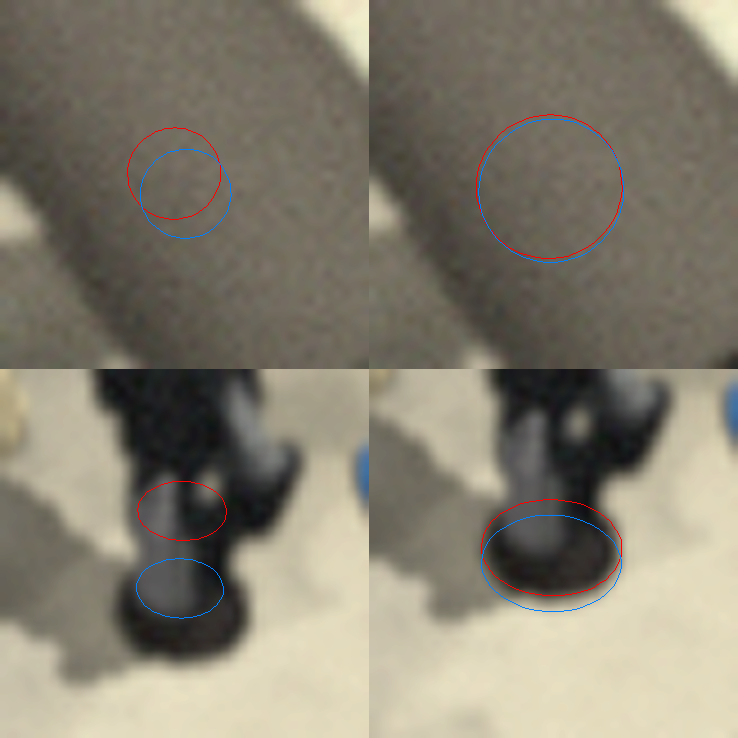

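Request:
apply_moves([
  {"xyz":[0,0,-0.003],"turn":0},
  {"xyz":[0,0,-0.003],"turn":0},
  {"xyz":[0,0,-0.002],"turn":0},
  {"xyz":[0,0,-0.002],"turn":0},
  {"xyz":[0,0,0],"turn":0},
  {"xyz":[0,0,0],"turn":0},
])

```text
clock: 20.55
tcp_pos: [0.6003, 0.2425, 0.1922]
orientation: [3.141, -0.0, -0.0]
contact_force: [0.9, -0.6, -0.8]
grip_width: 0.032
```

Request:
apply_moves([
  {"xyz":[0,0,-0.001],"turn":0},
  {"xyz":[0,0,-0.001],"turn":0},
  {"xyz":[0,0,0],"turn":0},
  {"xyz":[0,0,0],"turn":0},
])

```text
clock: 20.88
tcp_pos: [0.6004, 0.2425, 0.1904]
orientation: [3.142, -0.0, -0.0]
contact_force: [0.4, 0.3, -0.1]
grip_width: 0.0318
```

Request:
apply_moves([
  {"xyz":[0,0,-0.001],"turn":0},
  {"xyz":[0,0,0],"turn":0},
  {"xyz":[0,0,0],"turn":0},
])

```text
clock: 21.13
tcp_pos: [0.6004, 0.2426, 0.1901]
orientation: [3.142, -0.0, 0.0]
contact_force: [-1.2, -1.1, 5.4]
grip_width: 0.0316
```

Request:
apply_moves([
  {"xyz":[0,0,0],"turn":0},
  {"xyz":[0,0,0],"turn":0},
  {"xyz":[0,0,0],"turn":0},
  {"xyz":[0,0,0],"turn":0},
  {"xyz":[0,0,0],"turn":0},
], claw=-0.6)

```text
clock: 21.55
tcp_pos: [0.6003, 0.2425, 0.1893]
orientation: [3.142, -0.0, -0.0]
contact_force: [-0.5, -0.3, -0.6]
grip_width: 0.0678
```

Request:
apply_moves([
  {"xyz":[0,0,0.01],"turn":0},
  {"xyz":[0,0,0.02],"turn":0},
  {"xyz":[0,0,0.03],"turn":0},
  {"xyz":[0,0,0.03],"turn":0},
  {"xyz":[0,0,0.02],"turn":0},
  {"xyz":[-0.0146,0.0045,0],"turn":0},
  {"xyz":[-0.03,0.0085,0],"turn":0},
  {"xyz":[-0.035,0.01,0],"turn":0},
  {"xyz":[-0.035,0.01,0],"turn":0},
  {"xyz":[-0.035,0.01,0],"turn":0},
  {"xyz":[-0.015,0.0045,0],"turn":0},
  {"xyz":[-0.01,0.002,0],"turn":0},
], claw=-1)

```text
clock: 22.55
tcp_pos: [0.4232, 0.2932, 0.3002]
orientation: [-3.141, -0.005, 0.0]
contact_force: [0.6, 0.7, -0.0]
grip_width: 0.0855
```

Request:
apply_moves([
  {"xyz":[0,0,-0.02],"turn":0},
  {"xyz":[0,0,-0.025],"turn":0},
  {"xyz":[0,0,0],"turn":0},
  {"xyz":[0,0,0],"turn":0},
  {"xyz":[0,0,0],"turn":0},
])

```text
clock: 22.97
tcp_pos: [0.4266, 0.292, 0.2553]
orientation: [-3.141, 0.002, -0.001]
contact_force: [0.2, 0.8, 0.8]
grip_width: 0.085
```

```bash
python3 - <<'E'
from look import *
look(14,[(.6012,.2425,.032,.038,.008),(.4258,.2925,.045,.046,0)],S=9,half=20)
E
```

```text
23.0667 [0.42661945 0.29225936 0.25571286] [-3.14028805e+00  1.63777160e-03 -2.87037986e-03] [ 0.08162314 -0.10329964 -0.28608738] 0.0852310952622758
```

View pics/ov14.png

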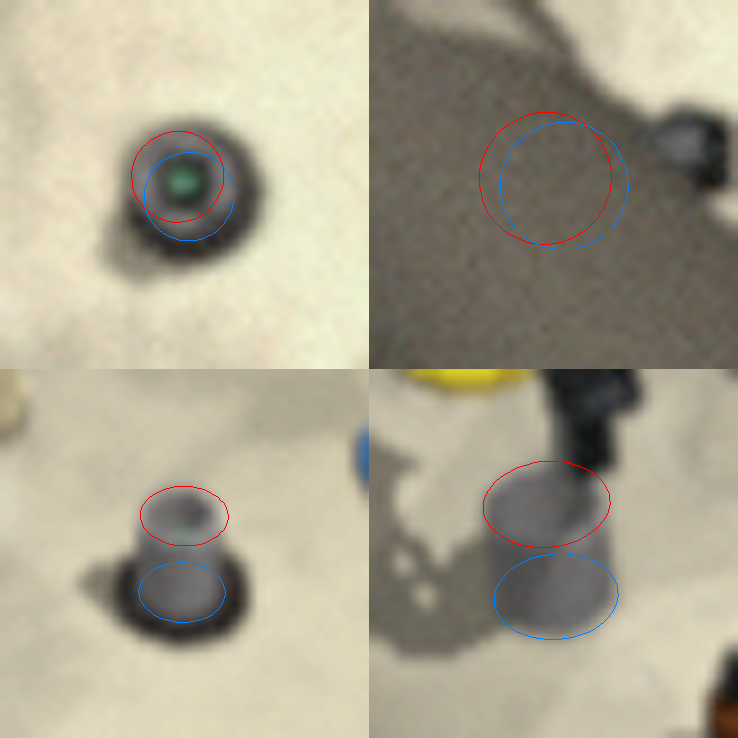

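Request:
apply_moves([
  {"xyz":[-0.001,0,0],"turn":0},
  {"xyz":[0,0,-0.02],"turn":0},
  {"xyz":[0,0,-0.025],"turn":0},
  {"xyz":[0,0,-0.015],"turn":0},
  {"xyz":[0,0,-0.007],"turn":0},
  {"xyz":[0,0,0],"turn":0},
  {"xyz":[0,0,0],"turn":0},
])

```text
clock: 23.65
tcp_pos: [0.425, 0.2923, 0.1879]
orientation: [-3.141, 0.0, -0.001]
contact_force: [-0.1, 0.9, 0.5]
grip_width: 0.0857
```

Request:
apply_moves([
  {"xyz":[0,0,0],"turn":0},
  {"xyz":[0,0,0],"turn":0},
  {"xyz":[0,0,0],"turn":0},
  {"xyz":[0,0,0],"turn":0},
  {"xyz":[0,0,0],"turn":0},
  {"xyz":[0,0,0],"turn":0},
  {"xyz":[0,0,0],"turn":0},
], claw=1)

```text
clock: 24.23
tcp_pos: [0.4251, 0.2922, 0.1884]
orientation: [-3.141, 0.0, -0.002]
contact_force: [-1.1, -0.8, 6.5]
grip_width: 0.0439
```

Request:
apply_moves([
  {"xyz":[0,0,0.005],"turn":0},
  {"xyz":[0,0,0.015],"turn":0},
  {"xyz":[0,0,0.03],"turn":0},
  {"xyz":[0,0,0.03],"turn":0},
  {"xyz":[0,0,0.03],"turn":0},
  {"xyz":[0,0,0.01],"turn":0},
  {"xyz":[0,0,0],"turn":0},
  {"xyz":[0,0,0],"turn":0},
])

```text
clock: 24.9
tcp_pos: [0.4246, 0.2918, 0.3074]
orientation: [-3.141, 0.001, -0.001]
contact_force: [-0.6, -0.0, -1.7]
grip_width: 0.0443
```

```bash
python3 - <<'E'
from look import *
p=readout.get_obs()["tcp_pos"]
look(15,[(p[0],p[1],.045,.046,p[2]-.189),(.614,.088,.065,.008,0)],S=9,half=20)
E
```

```text
25.0 [0.42421814 0.29146327 0.30587894] [ 3.13978522e+00 -5.04613733e-04 -3.38358443e-03] [ 0.2113301  -0.67403991 -1.77663904] 0.043673897605872355
```

View pics/ov15.png

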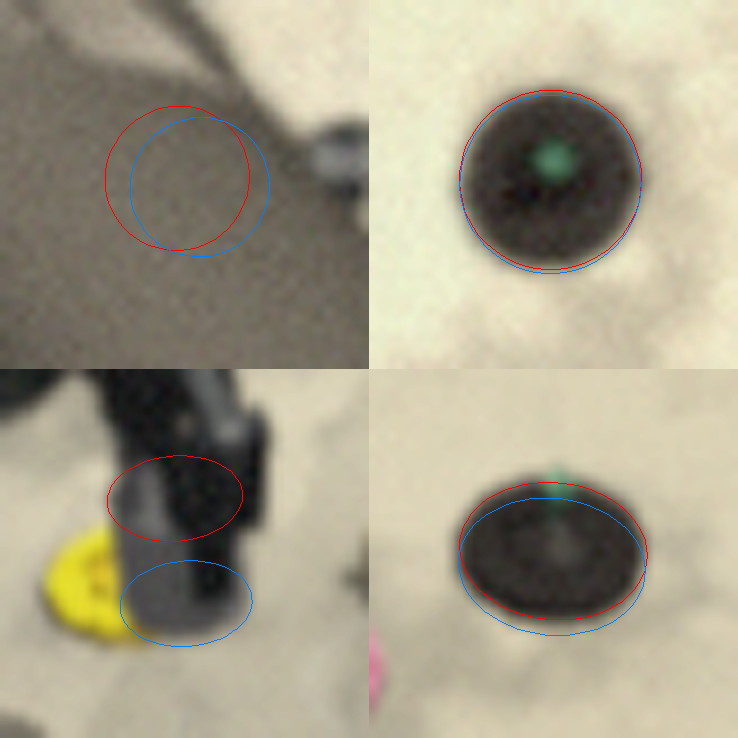

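Request:
apply_moves([
  {"xyz":[0.009,-0.0098,0],"turn":0},
  {"xyz":[0.0185,-0.02,0],"turn":0},
  {"xyz":[0.0185,-0.02,0],"turn":0},
  {"xyz":[0.0185,-0.02,0],"turn":0},
  {"xyz":[0.0185,-0.02,0],"turn":0},
  {"xyz":[0.0185,-0.02,0],"turn":0},
  {"xyz":[0.0185,-0.02,0],"turn":0},
  {"xyz":[0.0185,-0.02,0],"turn":0},
  {"xyz":[0.0185,-0.02,0],"turn":0},
  {"xyz":[0.0185,-0.02,0],"turn":0},
  {"xyz":[0.009,-0.01,0],"turn":0},
  {"xyz":[0.0042,-0.0044,0],"turn":0},
])

```text
clock: 26.0
tcp_pos: [0.6142, 0.0854, 0.3055]
orientation: [3.14, -0.006, -0.004]
contact_force: [0.7, 0.4, -0.6]
grip_width: 0.044
```

Request:
apply_moves([
  {"xyz":[0,0,-0.02],"turn":0},
  {"xyz":[0,0,-0.02],"turn":0},
  {"xyz":[0,0,-0.01],"turn":0},
  {"xyz":[0,0,0],"turn":0},
  {"xyz":[0,0,0],"turn":0},
  {"xyz":[0,0,0],"turn":0},
])

```text
clock: 26.5
tcp_pos: [0.6136, 0.0886, 0.2581]
orientation: [-3.141, -0.001, -0.001]
contact_force: [0.7, 0.3, -1.5]
grip_width: 0.0438
```

```bash
python3 - <<'E'
from look import *
p=readout.get_obs()["tcp_pos"]
look(16,[(p[0],p[1],.045,.046,p[2]-.1885),(.614,.088,.065,.008,0)],S=9,half=20)
E
```

```text
26.6 [0.61382806 0.08828929 0.25861665] [-3.14115087e+00 -3.03888282e-04 -3.00864413e-03] [-0.89122055  0.51724817 -2.12200088] 0.04376458764911894
```

View pics/ov16.png

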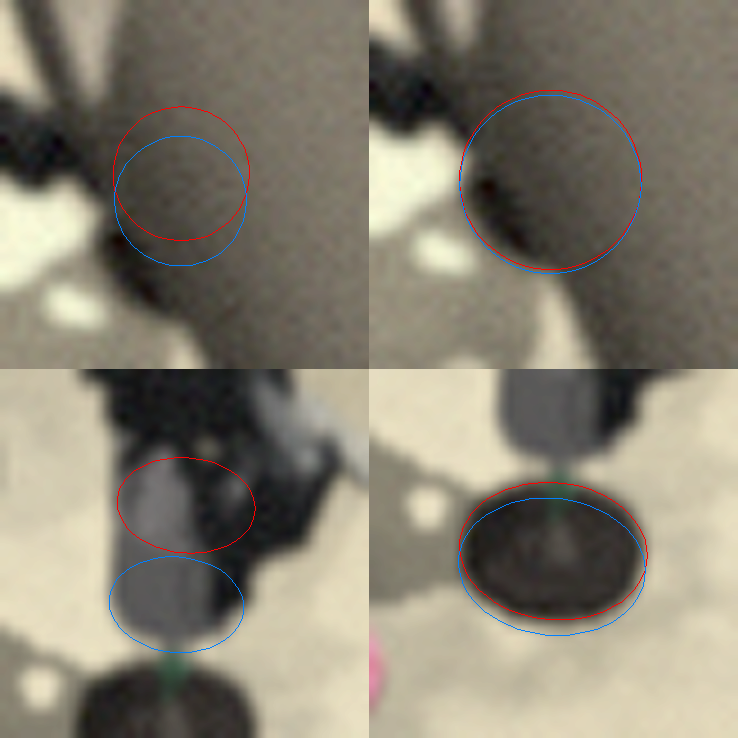

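Request:
apply_moves([
  {"xyz":[-0.0005,0,-0.01],"turn":0},
  {"xyz":[0,0,-0.015],"turn":0},
  {"xyz":[0,0,-0.012],"turn":0},
  {"xyz":[0,0,-0.008],"turn":0},
  {"xyz":[0,0,-0.005],"turn":0},
  {"xyz":[0,0,0],"turn":0},
  {"xyz":[0,0,0],"turn":0},
])

```text
clock: 27.18
tcp_pos: [0.613, 0.0879, 0.2072]
orientation: [3.142, -0.0, -0.0]
contact_force: [-0.3, 0.1, -1.4]
grip_width: 0.0438
```

```bash
python3 - <<'E'
from look import *
p=readout.get_obs()["tcp_pos"]
look(17,[(p[0],p[1],.045,.046,p[2]-.1885),(.614,.088,.065,.008,0)],S=9,half=20)
E
```

```text
27.2833 [0.61329594 0.08793751 0.207945  ] [-3.14138691e+00  3.44511984e-04 -1.57472172e-03] [ 0.03125956  0.31481226 -0.86545444] 0.04429683020041988
```

View pics/ov17.png

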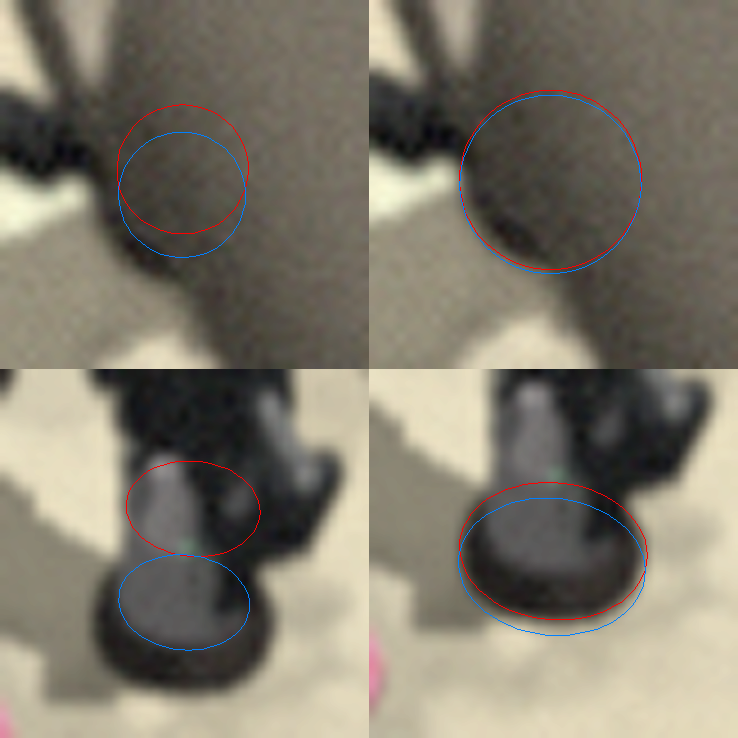

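Ring is aligned over the former; lowering to contact.

Request:
apply_moves([
  {"xyz":[0,0,-0.003],"turn":0},
  {"xyz":[0,0,-0.003],"turn":0},
  {"xyz":[0,0,-0.002],"turn":0},
  {"xyz":[0,0,-0.001],"turn":0},
  {"xyz":[0,0,0],"turn":0},
  {"xyz":[0,0,0],"turn":0},
])

```text
clock: 27.78
tcp_pos: [0.6129, 0.0878, 0.1983]
orientation: [3.142, -0.0, -0.0]
contact_force: [-0.0, -0.1, -0.9]
grip_width: 0.0439
```

Request:
apply_moves([
  {"xyz":[0,0,-0.001],"turn":0},
  {"xyz":[0,0,-0.001],"turn":0},
  {"xyz":[0,0,0],"turn":0},
  {"xyz":[0,0,0],"turn":0},
])

```text
clock: 28.12
tcp_pos: [0.613, 0.0879, 0.1965]
orientation: [-3.142, 0.0, -0.0]
contact_force: [-0.5, -0.4, -0.6]
grip_width: 0.044
```

Request:
apply_moves([
  {"xyz":[0,0,-0.001],"turn":0},
  {"xyz":[0,0,0],"turn":0},
  {"xyz":[0,0,0],"turn":0},
])

```text
clock: 28.37
tcp_pos: [0.6131, 0.0879, 0.1964]
orientation: [3.142, -0.001, 0.001]
contact_force: [-2.6, -0.3, 8.5]
grip_width: 0.044
```

Request:
apply_moves([
  {"xyz":[0,0,0],"turn":0},
  {"xyz":[0,0,0],"turn":0},
  {"xyz":[0,0,0],"turn":0},
  {"xyz":[0,0,0],"turn":0},
  {"xyz":[0,0,0],"turn":0},
], claw=-0.6)

```text
clock: 28.78
tcp_pos: [0.613, 0.0878, 0.1953]
orientation: [3.142, -0.0, -0.0]
contact_force: [0.1, -0.3, -0.2]
grip_width: 0.0686
```

Request:
apply_moves([
  {"xyz":[0,0,0.01],"turn":0},
  {"xyz":[0,0,0.02],"turn":0},
  {"xyz":[0,0,0.03],"turn":0},
  {"xyz":[0,0,0.03],"turn":0},
  {"xyz":[0,0,0.03],"turn":0},
  {"xyz":[0,0,0.03],"turn":0},
  {"xyz":[-0.02,0,0.01],"turn":0},
  {"xyz":[-0.03,0,0],"turn":0},
  {"xyz":[-0.03,0,0],"turn":0},
  {"xyz":[-0.03,0,0],"turn":0},
  {"xyz":[-0.03,0,0],"turn":0},
  {"xyz":[-0.02,0,0],"turn":0},
])

```text
clock: 29.78
tcp_pos: [0.4502, 0.0877, 0.3558]
orientation: [3.141, 0.0, -0.001]
contact_force: [0.2, 0.3, -1.2]
grip_width: 0.0684
```

Request:
apply_moves([
  {"xyz":[0,0,0],"turn":0},
  {"xyz":[0,0,0],"turn":0},
  {"xyz":[0,0,0],"turn":0},
  {"xyz":[0,0,0],"turn":0},
  {"xyz":[0,0,0],"turn":0},
  {"xyz":[0,0,0],"turn":0},
])

```text
clock: 30.28
tcp_pos: [0.4536, 0.0879, 0.3553]
orientation: [-3.141, 0.001, -0.0]
contact_force: [-0.0, 0.1, -0.1]
grip_width: 0.0681
```

```bash
python3 - <<'E'
from look import *
look(18,[(.6012,.2425,.032,.038,.008),(.6135,.088,.045,.046,.008),(.6325,-.0852,.045,.046,.008),(.5985,-.206,.058,.054,.008)],S=5,half=19)
E
```

```text
30.3833 [0.45332723 0.08783813 0.35523255] [-3.14158568e+00  7.16218416e-04  5.18872019e-04] [ 0.63408527  0.85800953 -0.42999659] 0.06825377575896839
```

View pics/ov18.png

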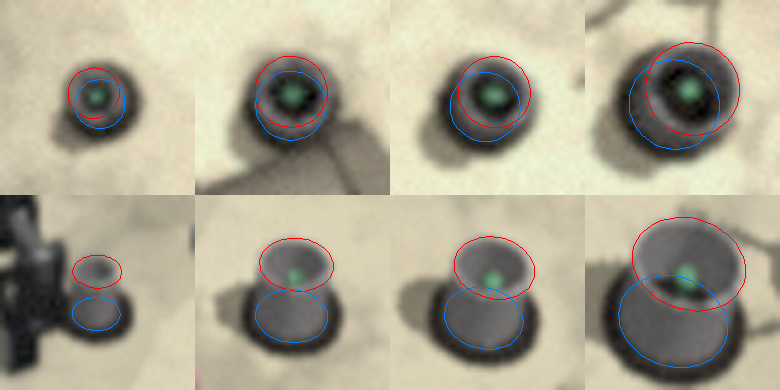

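View pics/scene18.png

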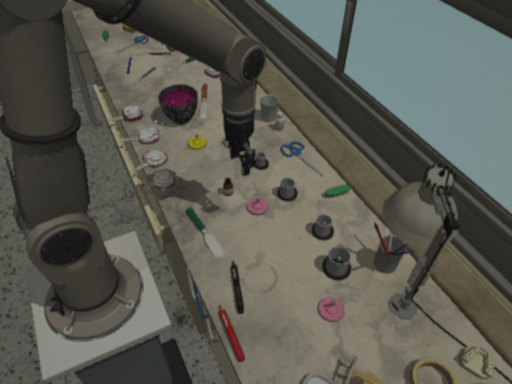

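View pics/top18.png

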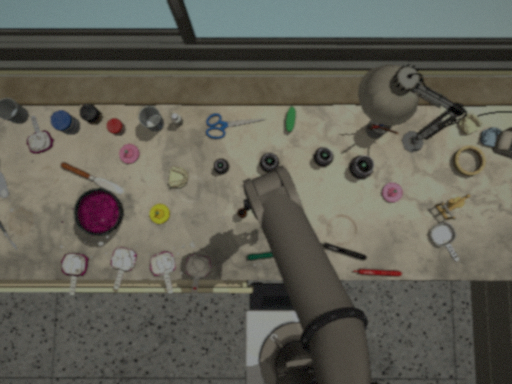

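```bash
python3 -c "
from bench import r
print(r.hand_in())"
```

```text
the job is handed in; nothing more can be done
None
```

All four rings are on formers of their own size, and I handed the job in at about 30 s on the robot's clock. No collision showed in the readings or pictures. The highest contact force I read was about 10 N, at the grips and set-downs.

| Ring | Former position (x, y in m) | Lowered until |
|---|---|---|
| Small | 0.601, 0.242 | about 5 N of contact, then opened |
| Medium | 0.614, 0.088 | about 9 N of contact, then opened |
| Medium | 0.632, -0.085 | about 10 N of contact, then opened |
| Large | 0.599, -0.206 | about 9 N of contact, then opened |

- **Final pictures:** every ring sits upright and matches where it should be on its flange to about a pixel in both views. A green crown shows clearly inside the medium and large rings in both views. In the small ring it shows only from above.
- **Left alone:** the bottle and plaster model stand where they were in the top view. The pink and yellow look-alikes were not touched.
- **One disagreement:** before I lifted the rings, their lower edges looked about 1 to 2 pixels (about 2 to 5 mm) off the expected outline in the scene camera. It was within the play and did not show up once the rings were placed.

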